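Set the door stay of a drying cabinet

TASK

The benchtop drying cabinet has to vent with its door ajar at the middle setting. Swing the door and its stay arm until the middle one of the arm's three holes is over the brass peg on the cabinet's roof, feel the hole onto the peg and push the arm down until it is fully home and lies level, then let go. Leave the timer on the roof, the tip box and the tube rack, where they are.

Things in the scene. Friction and masses are not known exactly. Their poses are not given: they have to be found in the camera images.
- drying_cabinet: white drying cabinet fixed to the bench, 200 deep (x) x 280 wide (y) x 170 high; origin under its centre, -x its front (to the robot). Clear door on the front, hinge line at x -106, y +134. On the flat roof (z 170) a brass peg, 8 mm thick, top at z 187.5, stands at x -70 and y +14 give or take 6: its slotted foot is screwed down anywhere in that span and is not measured.
- door (a joint): opening angle of the door, rad: 0 shut, grows as its free (right) edge swings out to the robot, stop 1.25. Stiff hinge: stays where left, moves for about 1 N at the stay's pivot. Door 262 mm long, 10 thick, top level with the roof. With the peg in the stay's nearest-to-pivot, middle or farthest hole it stands at about 0.25, 0.49 or 0.73 (0.22-0.27, 0.48-0.50, 0.73-0.74 over the peg's span).
- stay_swing (a joint): swing of the stay about an upright pivot on the door's top edge, 170 mm from the hinge line, rad: 0 when it points along the door to the hinge line, grows clockwise from above (free end towards the cabinet's rear and right); up to 1.5. Stays where left, 0.3 N at the cup moves it. 0.83 with the middle hole on the peg (0.78 to 0.88 over the peg's span). Starts aside of the peg, to its left.
- stay_lift (a joint): upward tilt of the stay about a level pin at the pivot, 6.5 mm above the roof, rad: 0 level, fully down, underside 4 mm above the roof; up to 0.6. Friction holds any tilt; 2 N down or 3.5 N up at the cup moves it. Starts at 0.2 to 0.3, which clears the peg (0.18 is needed 75 mm from the pivot, 0.12 at 120 mm). Standing on the peg beside the middle hole it reads about 0.11, with the hole home 0.
- cup_floor (a point): floor centre of the red finger cup at the stay's end, 192 mm from the pivot: inside 40 mm across, outside 48, rim 15 mm above the floor; fingertips fit in to push and press. The stay is a steel bar 24 x 5 mm with round 10.5 mm holes at 90, 120, 150 mm from the pivot. Middle hole home: this point is at x 0, y +32 in the cabinet's frame, z 177 (x +1, y +22 to x -1, y +42 over the peg's span).
- timer: small white countdown timer, 66 x 66 x 19 mm, lying loose on the roof, clear of the stay; origin under its centre
- tip_box: open pink tip box with yellow tips, 82 x 122 x 68 mm, loose on the bench to the left of the cabinet; origin under its centre
- tube_rack: dark blue tube rack, 84 x 192 x 50 mm, loose on the bench to the right of the cabinet; origin under its centre

How it is judged:
At the end, for the whole second after the job is handed in: The stay lies level (within 0.03 rad) over the peg with the door at 0.45 to 0.53 and the stay's swing at 0.755 to 0.90, which it can only do with the peg in its middle hole; the door is at rest; the timer, tip box and tube rack are within 20 mm of where they stood (value of joint stay_lift below 0.03 rad and value of joint door between 0.45 and 0.53 rad and value of joint stay_swing between 0.755 and 0.9 rad and velocity of joint door between -0.02 and 0.02 rad/s and distance of each of timer, tip_box, tube_rack from where it was at the start of the episode below 0.02 m); the robot touches nothing.
It fails at once if the timer is pushed about or off the roof (more than 40 mm) (distance of timer from where it was at the start of the episode above 0.04 m).
It fails at once if the tip box or the tube rack is knocked away (more than 40 mm) (distance of any of tip_box, tube_rack from where it was at the start of the episode above 0.04 m).
It also fails if it takes over 72 s, if anything falls off the work surface, if the arm or the gripper's body presses on something with over 40 N, if the wrist force passes 120 N, or if a joint passes its speed limit or range.

ROBOT

A 6-joint arm with a two-finger parallel gripper is mounted at the origin on a cart in front of the work surface, level with it; the furniture and walls round the work are solid. World frame = base frame: x ahead of the robot, y to its left, z up, the work surface at z = 0. Lengths are in m, angles in rad, forces in N, time in s.
With the tool pointing down it reaches from about 0.35 to 0.85 m from the base axis. Payload 8.1 kg.
Tool frame: the origin (TCP) lies between the finger pads; the fingertips stand 11 mm ahead of it and the grasp point (between the pads) lies 8 mm behind it; y points along the fingers, x is the direction in which the jaws open and shut, and the axes are right-handed (so a half turn about y gives the same grasp; the last joint's range is limited). The gripper opens to 93 mm and grips with 3 to 60 N. Pads are 15 mm wide; open, the fingers measure 128 mm over their backs; the gripper's body (75 mm by 188 mm) begins 65 mm behind the grasp point.
Start: joints at [1.153, 0.13, 1.488, -0, 1.523, -0.085], TCP at [0.196, 0.567, 0.23] pointing down, gripper open.
Joint ranges: [-2.96, 2.96], [-0.89, 2.26], [0.02, 2.5], [-1.34, 4.48], [0, 2.73], [-2.66, 2.66]. Speed limits (rad/s): [2.39, 2.39, 2.79, 3.14, 3.14, 3.14].

INTERFACE

Orientations are given as a rotation vector (axis times angle).
In Python, from plant import readout, optics, robot gives the robot as it stands.
- The arm moves only by the shell command python3 -m creep 'ROWS' [FORCE]. ROWS is JSON, a list that holds one entry, the list of rows, each a list of 7 numbers: the closure, from 0 (fully open) to 1 (shut), then the shift along the tool's x, y, z in cm, then the turn, a rotation vector about the tool's x, y, z in degrees. In form: [[[grip, x, y, z, wx, wy, wz], ...]]. A call has exactly 8 rows; each row shifts and turns the pose as measured when the row begins, along the tool's axes as they then stand; what a row does not reach is not made up. A row lasts 1/10 s, in which the tool goes at most 50 mm and 8.59 degrees, less where a joint would pass 70% of its speed; a pose out of reach is approached as far as the arm can. A call is refused whole if a number of a shift passes 5 or a number of a turn 8.59, either way. A call with a gripper value outside its range is refused whole. The fingers move at their own pace and stop on an object; FORCE is the grip in N (left out, the last holds). Time passes only in rows, so rows that do not move let the fingers close, or fill a call up. It gives the time, the measured TCP pose, the force and the opening at its end, in the units of the state.
- readout.read_state(): the state, without advancing time (a new reading comes with each control period).
- optics.read_camera(name): name is "scene" or "top"; returns a dict with "frame" (400x640x3 uint8, red, green, blue), "depth" (400x640 float32, m along the optical axis (not along the pixel's ray), 0 where there is no reading), "intrinsics" (3x3 intrinsics, pixels), "dist_coeffs" ([k1, k2, p1, p2, k3] as OpenCV has them; the pictures are not rectified), "R" (3x3) and "t" (3): a world point X has camera coordinates R X + t. Camera axes: x right, y down, z forward; pixel columns grow to the right and rows downward; lengths in m; the calibration is good to about 2 mm. A picture is of the moment at which its call begins.
- robot.close_job(): hands the job in, once; it reports no verdict.
The state is a dict: "t": time; "q": joint angles; "dq": joint speeds; "joint_torque": joint torques, N m; "tool_pos": TCP position; "orientation": TCP orientation; "force": force on the tool from outside, world axes, zero at the start; "wrist_torque": the same for the moment, N m; "opening": finger opening in m.
Only numpy, scipy, OpenCV 4.12 (cv2) and the standard library are available. Lean on these libraries where they do the work, as an engineer would, in place of code of your own. Each camera call takes 0.05 s, during which the arm holds its last target. There are 200 camera calls.

## Working session

There is one attempt and no reset: what is moved stays moved. The work goes in short steps, Python scripts to look and compute and a shell command to move; the robot and the scene stay as the last step left them, time stands still between calls to the robot, and variables do not carry over. Pictures are saved under pics/ and viewed, about 8 in all and at most 12, crops included, and the job is handed in when it is done.

```bash
ls; mkdir -p pics; cat > h.py <<'E'
import numpy as np, cv2
from plant import readout, optics, robot
from scipy.spatial.transform import Rotation as Ro
def cam(n,save=None):
    c=optics.read_camera(n)
    if save: cv2.imwrite(save,c["frame"][:,:,::-1])
    return c
def pt(c,u,v,d=None,z=None):
    """pixel->world using depth or a plane z"""
    K=np.array(c["intrinsics"]);R=np.array(c["R"]);t=np.array(c["t"])
    n=cv2.undistortPoints(np.array([[[u,v]]],float),K,np.array(c["dist_coeffs"])).ravel()
    r=R.T@np.array([n[0],n[1],1]);o=-R.T@t
    if z is not None: return o+r*(z-o[2])/r[2]
    d=c["depth"][int(round(v)),int(round(u))] if d is None else d
    return o+r*d
def proj(c,P):
    R=np.array(c["R"]);t=np.array(c["t"])
    return cv2.projectPoints(np.array(P,float).reshape(-1,1,3),cv2.Rodrigues(R)[0],t,np.array(c["intrinsics"]),np.array(c["dist_coeffs"]))[0].reshape(-1,2)
E
python3 - <<'E'
from h import *
import pickle
for n in("top","scene"):
    c=cam(n,f"pics/{n}0.png"); pickle.dump(c,open(f"{n}0.pkl","wb"))
    print(n,-np.array(c["R"]).T@c["t"])
s=readout.read_state();print(s["t"],s["tool_pos"],s["orientation"],s["force"],s["opening"])
print(Ro.from_rotvec(s["orientation"]).as_matrix().round(3))
E
```

```text
pics
top [ 0.20017747 -0.00956029  1.12579281]
scene [-0.25284984 -0.90984437  1.0854152 ]
0.1 [0.19577013 0.56664419 0.22870103] [-1.34928848 -0.95959514  0.96194572] [ 0.83561012 -0.47336922  0.74431393] 0.09306789855091599
[[ 0.327 -0.001 -0.945]
 [ 0.945 -0.001  0.327]
 [-0.002 -1.     0.   ]]
```

View pics/top0.png

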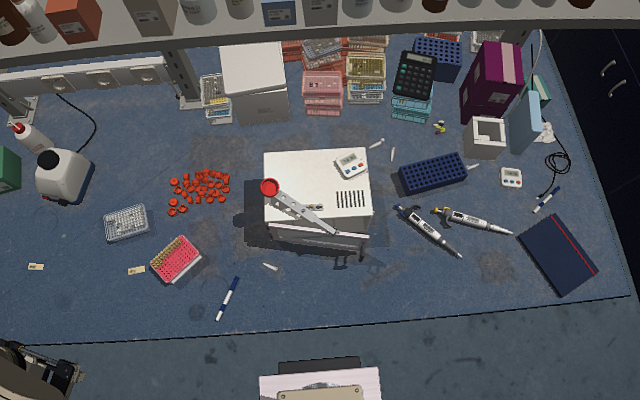

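View pics/scene0.png

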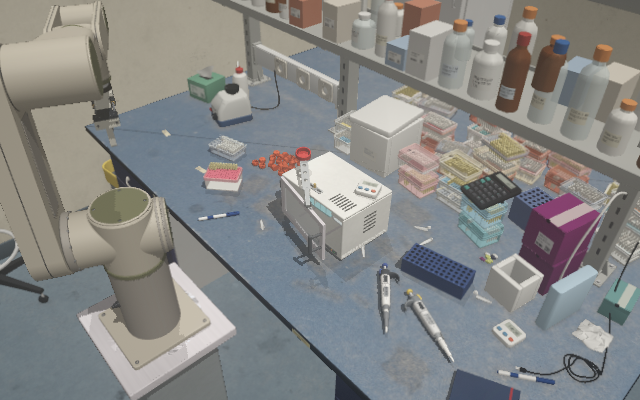

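```bash
python3 - <<'E'
import cv2
a=cv2.imread("pics/top0.png")[140:275,240:385];b=cv2.imread("pics/scene0.png")[140:270,265:400]
a=cv2.resize(a,None,fx=5.5,fy=4.4 if 0 else 5.5/1.3,interpolation=2)if 0 else cv2.resize(a,None,fx=4.4,fy=4.4,interpolation=2)
cv2.imwrite("pics/a.png",a);cv2.imwrite("pics/b.png",cv2.resize(b,None,fx=4.5,fy=4.5,interpolation=2))
E
```

```text
(no output)
```

View pics/a.png

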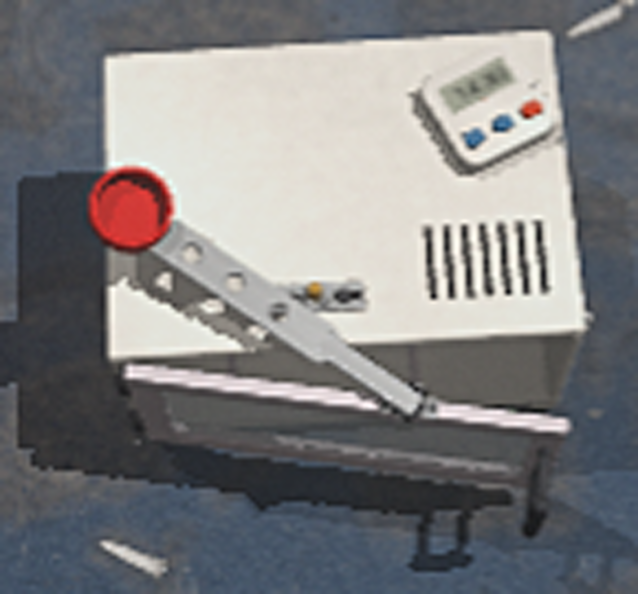

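```bash
cat > geo.py <<'E'
from h import *
import pickle
from scipy.optimize import least_squares
L=np.array([[.1,.14],[.1,-.14],[-.1,-.14],[-.1,.14]])
def fit(c,px):
    W=np.array([pt(c,*p,z=.17)[:2] for p in px])
    f=lambda s:(L@np.array([[np.cos(s[2]),np.sin(s[2])],[-np.sin(s[2]),np.cos(s[2])]])+s[:2]-W).ravel()
    r=least_squares(f,[W[:,0].mean(),W[:,1].mean(),0]);return r.x,f(r.x)
def w2c(s,P):
    d=np.array(P)[:2]-s[:2];a=s[2];return np.array([np.cos(a)*d[0]+np.sin(a)*d[1],-np.sin(a)*d[0]+np.cos(a)*d[1]])
def c2w(s,p):
    a=s[2];return np.array([np.cos(a)*p[0]-np.sin(a)*p[1],np.sin(a)*p[0]+np.cos(a)*p[1]])+s[:2]
H=np.array([-.106,.134])
# assumed: door dir from hinge, at 0 = -y ; opens toward -x
def piv(th): return H+.17*np.array([-np.sin(th),-np.cos(th)])
def sdir(th,sw): # 0: points to hinge; clockwise from above
    d=np.array([np.sin(th),np.cos(th)]);c,s=np.cos(-sw),np.sin(-sw)
    return np.array([c*d[0]-s*d[1],s*d[0]+c*d[1]])
def cup(th,sw,l=0): return piv(th)+.192*np.cos(l)*sdir(th,sw)
E
python3 - <<'E'
from geo import *
c=pickle.load(open("top0.pkl","rb"))
g=lambda x,y:(x/4.4+240-.4,y/4.4+140-.4)
s,r=fit(c,[g(105,58),g(552,32),g(585,325),g(108,358)]);print("cab",s,(r*1e3).round(1))
P=pt(c,*g(316,288),z=.1875);print("peg",P,w2c(s,P))
P=pt(c,*g(425,408),z=.18);print("piv",P,w2c(s,P),np.arctan2(*( H-w2c(s,P))),np.linalg.norm(w2c(s,P)-H))
for d in((122,215),(135,225)):
  P=pt(c,*g(*d));print("cup",P,w2c(s,P))
print("cup check",cup(.49,.83), piv(.49)+.12*sdir(.49,.83))
for k,(u,v) in dict(dr=(570,425),dl=(125,370)).items(): print(k,w2c(s,pt(c,*g(u,v),z=.17)))
print(pt(c,*g(200,100)),pt(c,*g(480,380)) )
E
```

```text
cab [ 0.62146311 -0.03302217 -0.01411166] [ 2.1  0.9  2.5  0.2 -3.4 -1.3 -1.3  0.2]
peg [ 0.5518401  -0.01528236  0.1875    ] [-0.0698664   0.01675558]
piv [ 0.47726027 -0.07172599  0.18      ] [-0.14364233 -0.04073484] 0.2121827744428537 0.17874341406568608
cup [0.5926965  0.09165098 0.21972273] [-0.03052303  0.1242548 ]
cup [0.58745803 0.08483828 0.21616625] [-0.03566484  0.11736886]
cup check [-1.31017664e-05  3.16531008e-02] [-0.06976059  0.01378447]
dr [-0.15627663 -0.1232301 ]
dl [-0.10667829  0.13005836]
[0.68802777 0.04701556 0.1684249 ] [ 0.53657178 -0.11933882  0.03292449]
```

View pics/b.png

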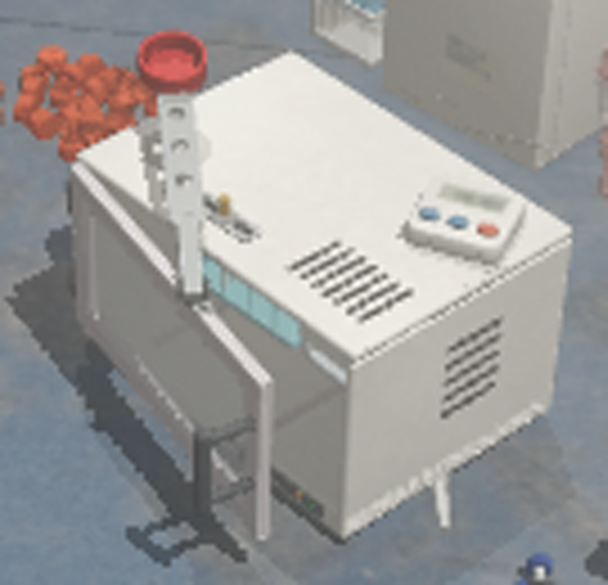

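```bash
cat > st.py <<'E'
from geo import *
def show():
    s=readout.read_state();R=Ro.from_rotvec(s["orientation"]).as_matrix()
    print("t",round(s["t"],2),"tcp",np.array(s["tool_pos"]).round(4),"yaw",round(np.degrees(np.arctan2(R[1,0],R[0,0])),1),"down",R[:,1].round(3),"F",np.array(s["force"]).round(1),"T",np.array(s["wrist_torque"]).round(2),"op",round(s["opening"],4));return s,R
def go(x,y,z,yaw=None,st=None):
    s,R=st or show();d=R.T@(np.array([x,y,z])-s["tool_pos"])*100
    print("shift cm",d.round(2), "wy" , None if yaw is None else round((np.degrees(np.arctan2(R[1,0],R[0,0]))-yaw+180)%360-180,1))
    print("level fix deg",np.degrees(R.T@np.cross(R[:,1],[0,0,-1])).round(2))
CAB=np.array([.62146,-.03302,-.01411])
E
python3 -m creep '[[[0.1,-2,-1.5,-3.3,0,0,0],[0.1,-2,-1.5,-3.3,0,0,0],[0.1,-2,-1.5,-3.3,0,0,0],[0.1,-2,-1,-3.3,0,0,0],[0.1,-2,-1,-3.3,0,0,0],[0.1,-2,0,-3.3,0,0,0],[0.1,-2,0,-3.3,0,0,0],[0.1,-2,0,-3.3,0,0,0]]]' 15
python3 -m creep '[[[0.1,-2,0,-3.3,0,0,0],[0.1,-2,0,-3.3,0,0,0],[0.1,-2,0,-3.3,0,0,0],[0.1,-2,0,-3.3,0,0,0],[0.1,-2,0,-3.3,0,0,0],[0.1,-2,0,-3.3,0,0,0],[0.1,0,0,0,0,8.5,0],[0.1,0,0,0,0,8.5,0]]]'
python3 -c "
from st import *
go(.590,.088,.28,-35.8)"
```

```text
t: 0.9
tool_pos: [0.3954, 0.3226, 0.2917]
orientation: [-1.349, -0.961, 0.975]
force: [0.2, 0.4, 1.2]
opening: 0.0835
t: 1.7
tool_pos: [0.5509, 0.1316, 0.2882]
orientation: [-1.448, -0.723, 0.746]
force: [-0.1, 0.5, 0.1]
opening: 0.0838
t 1.7 tcp [0.5509 0.1316 0.2882] yaw 53.9 down [-0.011 -0.01  -1.   ] F [-0.1  0.5  0.1] T [-0.04  0.01 -0.01] op 0.0838
shift cm [-1.21  0.82 -5.73] wy 89.7
level fix deg [-0.15 -0.   -0.83]
```

```bash

python3 -m creep '[[[0.1,-0.6,0,-2.9,0,0,0],[0.1,-0.6,0,-2.8,0,0,0],[0.1,0,0,0,0,8.5,0],[0.1,0,0,0,0,8.5,0],[0.1,0,0,0,0,8.5,0],[0.1,0,0,0,0,8.5,0],[0.1,0,0,0,0,8.5,0],[0.1,0,0,0,0,8.5,0]]]'
python3 -m creep '[[[0.1,0,0,0,0,8.5,0],[0.1,0,0,0,0,8.5,0],[0.1,0,0,0,0,8.5,0],[0.1,0,0,0,0,8.5,0],[0.1,0,0,0,0,7,0],[0.1,0,0,0,0,0,0],[0.1,0,0,0,0,0,0],[0.1,0,0,0,0,0,0]]]'
python3 -c "
from st import *
go(.590,.088,.227,-35.8)
cam('scene','pics/s1.png')
import cv2
cv2.imwrite('pics/s1c.png',cv2.resize(cv2.imread('pics/s1.png')[60:260,230:420],None,fx=3,fy=3))"
```

```text
t: 2.5
tool_pos: [0.5896, 0.0846, 0.2824]
orientation: [-1.581, -0.009, 0.041]
force: [0.1, 0.2, 0.7]
opening: 0.0838
t: 3.3
tool_pos: [0.5876, 0.0844, 0.2777]
orientation: [-1.522, 0.561, -0.525]
force: [-1.0, -0.7, 0.1]
opening: 0.084
t 3.3 tcp [0.5876 0.0844 0.2777] yaw -39.7 down [-0.028 -0.011 -1.   ] F [-1.  -0.7  0.1] T [-0.07  0.09  0.04] op 0.084
shift cm [0.03 5.05 0.57] wy -3.9
level fix deg [ 1.53 -0.   -0.83]
```

View pics/s1c.png

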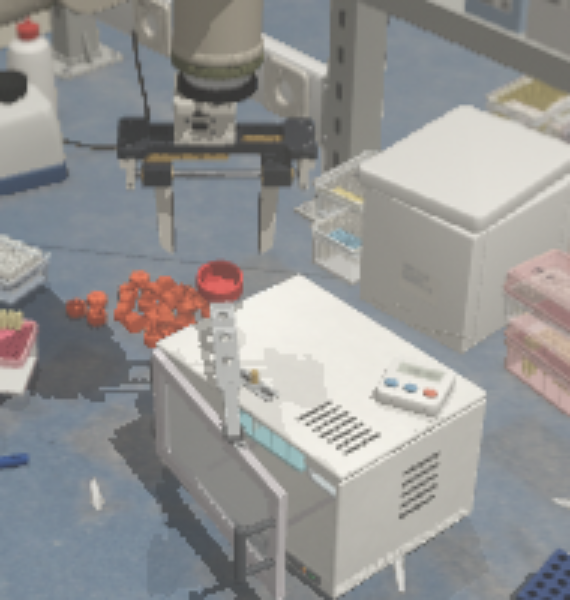

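```bash

python3 -m creep '[[[0.1,0,0,0.3,1.5,-3.9,-0.8],[0.1,0,1,0.3,0,0,0],[0.1,0,1,0,0,0,0],[0.1,0,1,0,0,0,0],[0.1,0,1,0,0,0,0],[0.1,0,0.6,0,0,0,0],[0.1,0,0.2,0,0,0,0],[0.1,0,0,0,0,0,0]]]'
python3 -c "
from st import *
go(.590,.088,.227,-35.8)"
```

```text
t: 4.15
tool_pos: [0.5901, 0.0892, 0.2228]
orientation: [-1.517, 0.492, -0.483]
force: [-0.2, -0.2, -0.5]
opening: 0.0835
t 4.15 tcp [0.5901 0.0892 0.2228] yaw -35.6 down [-0.006 -0.    -1.   ] F [-0.2 -0.2 -0.5] T [-0.07  0.17  0.05] op 0.0835
shift cm [ 0.06 -0.42 -0.11] wy 0.2
level fix deg [ 0.21  0.   -0.28]
```

```bash

python3 -m creep '[[[0.4,0,-0.2,0,0,0,0],[0.45,0,0,0,0,0,0],[0.5,0,0,0,0,0,0],[0.6,0,0,0,0,0,0],[0.7,0,0,0,0,0,0],[0.7,0,0,0,0,0,0],[0.7,0,0,0,0,0,0],[0.7,0,0,0,0,0,0]]]' 12
python3 -c "
from st import *
go(.590,.088,.225,-35.8)
cam('scene','pics/s2.png');cam('top','pics/t2.png')
a=cv2.imread('pics/s2.png')[100:230,250:400];b=cv2.imread('pics/t2.png')[140:270,230:380]
cv2.imwrite('pics/c2.png',cv2.resize(np.hstack([a,b]),None,fx=2.66,fy=2.66))"
```

```text
t: 4.95
tool_pos: [0.5912, 0.0892, 0.2271]
orientation: [-1.516, 0.49, -0.485]
force: [0.6, -0.7, -0.9]
opening: 0.0487
t 4.95 tcp [0.5912 0.0892 0.2271] yaw -35.6 down [-0.003  0.    -1.   ] F [ 0.6 -0.7 -0.9] T [-0.01  0.09 -0.02] op 0.0487
shift cm [-0.03  0.21 -0.16] wy 0.2
level fix deg [ 0.09 -0.   -0.14]
```

View pics/c2.png

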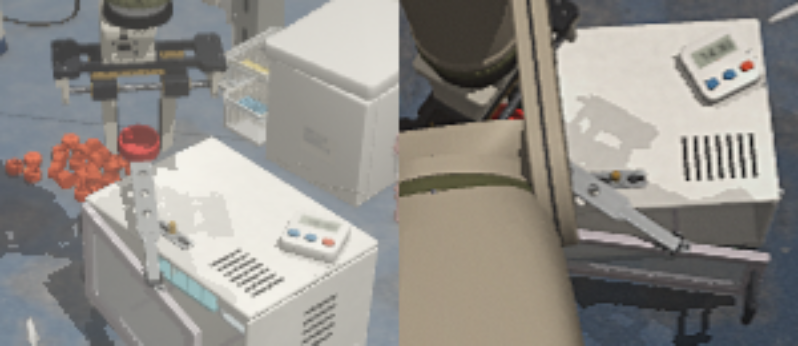

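```bash
cat >> st.py <<'E'
def plan(loc,z,yaw,n,zoff=0):
    """rows for n even steps; loc is cup target in cabinet frame"""
    s,R=show();T=np.array([*c2w(CAB,loc),z]);p=np.array(s["tool_pos"]);y0=np.degrees(np.arctan2(R[1,0],R[0,0]))
    d=(T-p)/n*100;w=(y0-yaw)/n
    print("local now",w2c(CAB,p).round(4),"target world",T.round(4),"left cm",(d*n).round(2))
    for k in range(n):
        a=np.radians(y0-w*k);print(k,np.round([d[0]*np.cos(a)+d[1]*np.sin(a),-d[2],-d[0]*np.sin(a)+d[1]*np.cos(a)],2),round(w,1))
E
python3 -m creep '[[[0.7,0,-0.3,0,0,0,0],[0.7,0,-0.3,0,0,0,0],[0.7,0,-0.3,0,0,0,0],[0.7,0,-0.1,0,0,0,0],[0.7,0,0,0,0,0,0],[0.7,0,0,0,0,0,0],[0.7,0,0,0,0,0,0],[0.7,0,0,0,0,0,0]]]' 25
python3 -c "
from st import *
plan([-.0005,.036],.236,-76.4,24)"
```

```text
t: 5.85
tool_pos: [0.5896, 0.0877, 0.2348]
orientation: [-1.52, 0.494, -0.482]
force: [-0.4, -2.3, -4.0]
opening: 0.0478
t 5.85 tcp [0.5896 0.0877 0.2348] yaw -35.7 down [-0.009 -0.002 -1.   ] F [-0.4 -2.3 -4. ] T [-0.42 -0.01  0.17] op 0.0478
local now [-0.0335  0.1203] target world [0.6215 0.003  0.236 ] left cm [ 3.19 -8.48  0.12]
0 [ 0.31 -0.01 -0.21] 1.7
1 [ 0.32 -0.01 -0.2 ] 1.7
2 [ 0.33 -0.01 -0.19] 1.7
3 [ 0.33 -0.01 -0.18] 1.7
4 [ 0.34 -0.01 -0.17] 1.7
5 [ 0.34 -0.01 -0.16] 1.7
6 [ 0.35 -0.01 -0.15] 1.7
7 [ 0.35 -0.01 -0.14] 1.7
8 [ 0.35 -0.01 -0.13] 1.7
9 [ 0.36 -0.01 -0.12] 1.7
10 [ 0.36 -0.01 -0.11] 1.7
11 [ 0.36 -0.01 -0.1 ] 1.7
12 [ 0.37 -0.01 -0.09] 1.7
13 [ 0.37 -0.01 -0.08] 1.7
14 [ 0.37 -0.01 -0.07] 1.7
15 [ 0.37 -0.01 -0.05] 1.7
16 [ 0.37 -0.01 -0.04] 1.7
17 [ 0.38 -0.01 -0.03] 1.7
18 [ 0.38 -0.01 -0.02] 1.7
19 [ 0.38 -0.01 -0.01] 1.7
20 [ 0.38 -0.01  0.  ] 1.7
21 [ 0.38 -0.01  0.01] 1.7
22 [ 0.38 -0.01  0.02] 1.7
23 [ 0.38 -0.01  0.03] 1.7
```

```bash

python3 -m creep '[[[0.7,0.32,0,-0.2,0,1.7,0],[0.7,0.32,0,-0.2,0,1.7,0],[0.7,0.33,0,-0.2,0,1.7,0],[0.7,0.33,0,-0.18,0,1.7,0],[0.7,0.34,0,-0.17,0,1.7,0],[0.7,0.34,0,-0.16,0,1.7,0],[0.7,0.35,0,-0.15,0,1.7,0],[0.7,0.35,0,-0.14,0,1.7,0]]]'
python3 -c "
from st import *
plan([-.0005,.036],.236,-76.4,16)"
```

```text
t: 6.65
tool_pos: [0.6025, 0.0602, 0.2362]
orientation: [-1.458, 0.69, -0.683]
force: [2.0, 3.3, -3.2]
opening: 0.048
t 6.65 tcp [0.6025 0.0602 0.2362] yaw -50.4 down [-0.004  0.003 -1.   ] F [ 2.   3.3 -3.2] T [ 0.62 -0.3  -0.12] op 0.048
local now [-0.0203  0.093 ] target world [0.6215 0.003  0.236 ] left cm [ 1.9  -5.73 -0.02]
0 [ 0.35  0.   -0.14] 1.6
1 [ 0.35  0.   -0.13] 1.6
2 [ 0.36  0.   -0.12] 1.6
3 [ 0.36  0.   -0.11] 1.6
4 [ 0.36  0.   -0.1 ] 1.6
5 [ 0.37  0.   -0.09] 1.6
6 [ 0.37  0.   -0.08] 1.6
7 [ 0.37  0.   -0.06] 1.6
8 [ 0.37  0.   -0.05] 1.6
9 [ 0.37  0.   -0.04] 1.6
10 [ 0.38  0.   -0.03] 1.6
11 [ 0.38  0.   -0.02] 1.6
12 [ 0.38  0.   -0.01] 1.6
13 [ 0.38  0.   -0.  ] 1.6
14 [0.38 0.   0.01] 1.6
15 [0.38 0.   0.02] 1.6
```

```bash

python3 -m creep '[[[0.7,0.35,0,-0.14,0,1.6,0],[0.7,0.35,0,-0.13,0,1.6,0],[0.7,0.36,0,-0.12,0,1.6,0],[0.7,0.36,0,-0.11,0,1.6,0],[0.7,0.37,0,-0.1,0,1.6,0],[0.7,0.37,0,-0.09,0,1.6,0],[0.7,0.37,0,-0.07,0,1.6,0],[0.7,0.37,0,-0.06,0,1.6,0]]]'
python3 -m creep '[[[0.7,0.38,0,-0.05,0,1.6,0],[0.7,0.38,0,-0.04,0,1.6,0],[0.7,0.38,0,-0.02,0,1.6,0],[0.7,0.38,0,-0.01,0,1.6,0],[0.7,0.38,0,0,0,1.6,0],[0.7,0.38,0,0,0,1.6,0],[0.7,0,0,0,0,0,0],[0.7,0,0,0,0,0,0]]]'
python3 -c "
from st import *
plan([-.0005,.036],.236,-76.4,2)
pickle.dump(cam('top','pics/t3.png'),open('t3.pkl','wb'));cam('scene','pics/s3.png')
a=cv2.imread('pics/s3.png')[120:230,260:370];b=cv2.imread('pics/t3.png')[155:265,260:370]
cv2.imwrite('pics/c3.png',cv2.resize(np.hstack([a,b]),None,fx=3.6,fy=3.6,interpolation=2))"
```

```text
t: 7.45
tool_pos: [0.6125, 0.0284, 0.236]
orientation: [-1.388, 0.878, -0.87]
force: [1.9, 0.9, -3.5]
opening: 0.0476
t: 8.25
tool_pos: [0.6191, 0.0012, 0.2352]
orientation: [-1.328, 1.019, -1.011]
force: [-0.2, -1.1, -4.0]
opening: 0.0478
t 8.25 tcp [0.6191 0.0012 0.2352] yaw -75.0 down [-0.008 -0.002 -1.   ] F [-0.2 -1.1 -4. ] T [-0.3   0.01  0.37] op 0.0478
local now [-0.0028  0.0341] target world [0.6215 0.003  0.236 ] left cm [0.23 0.18 0.08]
0 [-0.06 -0.04  0.14] 0.7
1 [-0.06 -0.04  0.14] 0.7
```

View pics/c3.png

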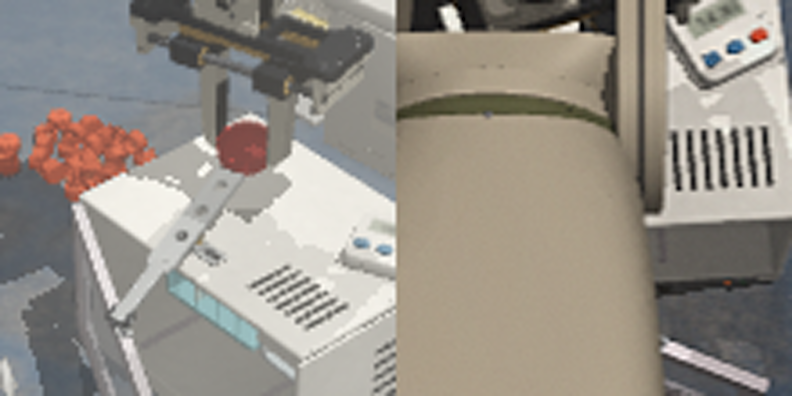

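```bash
python3 -c "
from st import *
c=pickle.load(open('scene0.pkl','rb'))
g=lambda x,y:(x/4.5+265-.4,y/4.5+140-.4)
cs=[g(292,52),g(572,233),g(352,360),g(77,157)]
s,r=fit(c,cs);print('cab scene',s,(r*1e3).round(1))
for z in(.1875,):
  P=pt(c,*g(224,198),z=z);print('peg',P,w2c(s,P),w2c(CAB,P))
c=cam('scene');k=lambda x,y:(x/3.6+260-.4,y/3.6+120-.4)
for n,q in dict(bar1=(212,197),bar2=(192,222),bar3=(140,288),h3=(221,184),h2=(202,209),h1=(182,236),cup=(240,148)).items():
  P=pt(c,*k(*q));print(n,P.round(4),w2c(CAB,P).round(4))
"
```

```text
cab scene [ 0.61487694 -0.03686411 -0.02185488] [-0.4 -0.5  1.9 -1.4 -0.6 -1.1 -0.9  3. ]
peg [ 0.5476949  -0.01600926  0.1875    ] [-0.06762174  0.01938173] [-0.07399777  0.01596825]
bar1 [ 0.5654 -0.0141  0.2117] [-0.0564  0.0181]
bar2 [ 0.5385 -0.0199  0.2027] [-0.0832  0.0119]
bar3 [ 0.4654 -0.041   0.1856] [-0.156  -0.0102]
h3 [0.6235 0.0383 0.1695] [0.0011 0.0713]
h2 [0.5852 0.02   0.1713] [-0.037   0.0525]
h1 [0.5477 0.0028 0.1711] [-0.0742  0.0348]
cup [0.6198 0.0116 0.2224] [-0.0023  0.0446]
```

```bash

python3 -m creep '[[[0.7,0,0.3,0,0,0.7,0],[0.7,0,0.3,0,0,0.7,0],[0.7,0,0.3,0,0,0,0],[0.7,0,0.3,0,0,0,0],[0.7,0,0.3,0,0,0,0],[0.7,0,0.3,0,0,0,0],[0.7,0,0.1,0,0,0,0],[0.7,0,0,0,0,0,0]]]'
python3 -c "
from st import *
plan([-.0028,.0341],.215,-76.4,1)
c=cam('scene','pics/s4.png');pickle.dump(c,open('s4.pkl','wb'))
cv2.imwrite('pics/c4.png',cv2.resize(cv2.imread('pics/s4.png')[140:220,270:370],None,fx=7,fy=7,interpolation=2))"
```

```text
t: 9.2
tool_pos: [0.6206, 0.0015, 0.218]
orientation: [-1.316, 1.033, -1.034]
force: [-0.6, -2.1, 2.3]
opening: 0.0477
t 9.2 tcp [0.6206 0.0015 0.218 ] yaw -76.4 down [-0.002 -0.003 -1.   ] F [-0.6 -2.1  2.3] T [-0.43  0.38  0.3 ] op 0.0477
local now [-0.0014  0.0345] target world [0.6191 0.0011 0.215 ] left cm [-0.15 -0.04 -0.3 ]
0 [ 0.01  0.3  -0.15] -0.0
```

View pics/c4.png

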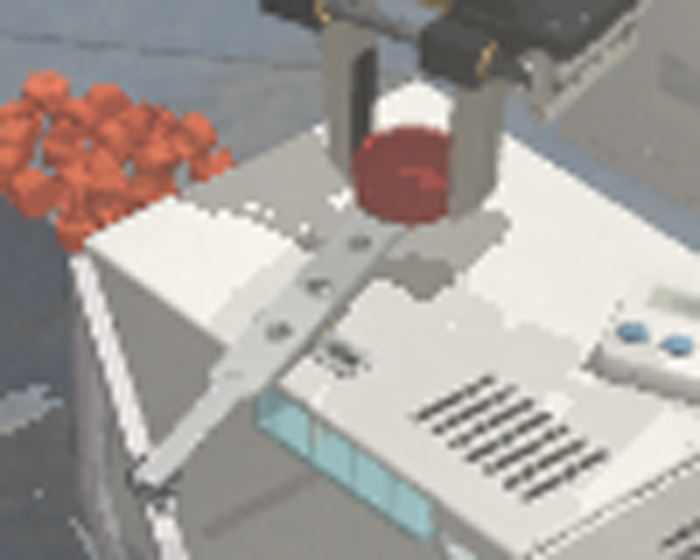

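```bash
python3 -c "
from st import *
c=pickle.load(open('s4.pkl','rb'))
k=lambda x,y:(x/7+270-.4,y/7+140-.4)
b=[pt(c,*k(*q)) for q in((338,265),(298,310),(175,458))]
print(np.round(b,4)); b=np.array(b); print('lift',np.arctan2(b[0,2]-b[2,2],np.linalg.norm((b[0]-b[2])[:2])))
zm=(b[0,2]+b[1,2])/2
print('hole',pt(c,*k(318,288),z=zm),'peg',pt(c,314.4,183.6,z=.1875))
"
```

```text
[[ 0.5664 -0.0105  0.1979]
 [ 0.5365 -0.0189  0.1936]
 [ 0.446  -0.0468  0.1797]]
lift 0.14379866621468798
hole [ 0.55107499 -0.0150157   0.19575346] peg [ 0.54774413 -0.01605231  0.1875    ]
```

```bash

python3 -m creep '[[[0.7,0.04,0,-0.15,0,0,0],[0.7,0,0,-0.12,0,0,0],[0.7,0,0.15,0,0,0,0],[0.7,0,0.15,0,0,0,0],[0.7,0,0.15,0,0,0,0],[0.7,0,0.15,0,0,0,0],[0.7,0,0.15,0,0,0,0],[0.7,0,0.15,0,0,0,0]]]'
python3 -c "
from st import *
plan([-.0028,.0341],.205,-76.4,1)"
```

```text
t: 10.05
tool_pos: [0.6193, 0.0019, 0.2099]
orientation: [-1.311, 1.031, -1.035]
force: [1.5, 0.9, 3.2]
opening: 0.0475
t 10.05 tcp [0.6193 0.0019 0.2099] yaw -76.4 down [ 0.002 -0.001 -1.   ] F [1.5 0.9 3.2] T [ 0.08  0.06 -0.02] op 0.0475
local now [-0.0026  0.0349] target world [0.6191 0.0011 0.205 ] left cm [-0.02 -0.08 -0.49]
0 [ 0.08  0.49 -0.04] -0.0
```

```bash

python3 -m creep '[[[0.7,0.04,0,-0.1,0,0,0],[0.7,0.04,0,-0.06,0,0,0],[0.7,0,0.12,0,0,0,0],[0.7,0,0.12,0,0,0,0],[0.7,0,0.12,0,0,0,0],[0.7,0,0.12,0,0,0,0],[0.7,0,0.12,0,0,0,0],[0.7,0,0.1,0,0,0,0]]]'
python3 -c "
from st import *
plan([-.0040,.034],.205,-76.4,1)"
```

```text
t: 10.85
tool_pos: [0.6185, 0.0014, 0.2071]
orientation: [-1.308, 1.029, -1.036]
force: [-2.1, 2.1, 8.3]
opening: 0.0478
t 10.85 tcp [0.6185 0.0014 0.2071] yaw -76.4 down [ 0.006  0.    -1.   ] F [-2.1  2.1  8.3] T [ 0.26  0.66 -0.16] op 0.0478
local now [-0.0035  0.0343] target world [0.6179 0.001  0.205 ] left cm [-0.05 -0.03 -0.21]
0 [ 0.02  0.21 -0.06] -0.0
```

```bash

python3 -m creep '[[[0.7,0.1,0.08,0,0,0,0],[0.7,0.1,0.08,0,0,0,0],[0.7,0.1,0.08,0,0,0,0],[0.7,0.1,0.08,0,0,0,0],[0.7,0.1,0.08,0,0,0,0],[0.7,0.1,0.08,0,0,0,0],[0.7,0,0.08,0,0,0,0],[0.7,0,0.08,0,0,0,0]]]'
python3 -c "
from st import *
plan([-.0040,.034],.205,-76.4,1)"
```

```text
t: 11.65
tool_pos: [0.6186, 0.0011, 0.2073]
orientation: [-1.303, 1.03, -1.029]
force: [-0.9, 0.5, 7.3]
opening: 0.0482
t 11.65 tcp [0.6186 0.0011 0.2073] yaw -76.3 down [ 0.006  0.008 -1.   ] F [-0.9  0.5  7.3] T [ 0.11  0.46 -0.23] op 0.0482
local now [-0.0034  0.0341] target world [0.6179 0.001  0.205 ] left cm [-0.06 -0.01 -0.23]
0 [-0.01  0.23 -0.06] 0.1
```

```bash

python3 -m creep '[[[0.7,0.25,0.04,0,0,0,0],[0.7,0.25,0.04,0,0,0,0],[0.7,0.25,0.04,0,0,0,0],[0.7,0.25,0.04,0,0,0,0],[0.7,0,0.08,0,0,0,0],[0.7,0,0.08,0,0,0,0],[0.7,0,0.08,0,0,0,0],[0.7,0,0.08,0,0,0,0]]]'
python3 -c "
from st import *
plan([-.0040,.034],.205,-76.4,1)
c=cam('scene','pics/s5.png');pickle.dump(c,open('s5.pkl','wb'))
cv2.imwrite('pics/c5.png',cv2.resize(cv2.imread('pics/s5.png')[150:210,280:360],None,fx=9,fy=9,interpolation=2))"
```

```text
t: 12.45
tool_pos: [0.6198, -0.0027, 0.2077]
orientation: [-1.296, 1.032, -1.022]
force: [-1.5, 2.1, 7.9]
opening: 0.0473
t 12.45 tcp [ 0.6198 -0.0027  0.2077] yaw -76.2 down [ 0.006  0.017 -1.   ] F [-1.5  2.1  7.9] T [ 0.16  0.39 -0.52] op 0.0473
local now [-0.0021  0.0303] target world [0.6179 0.001  0.205 ] left cm [-0.18  0.38 -0.27]
0 [-0.41  0.27 -0.09] 0.2
```

View pics/c5.png

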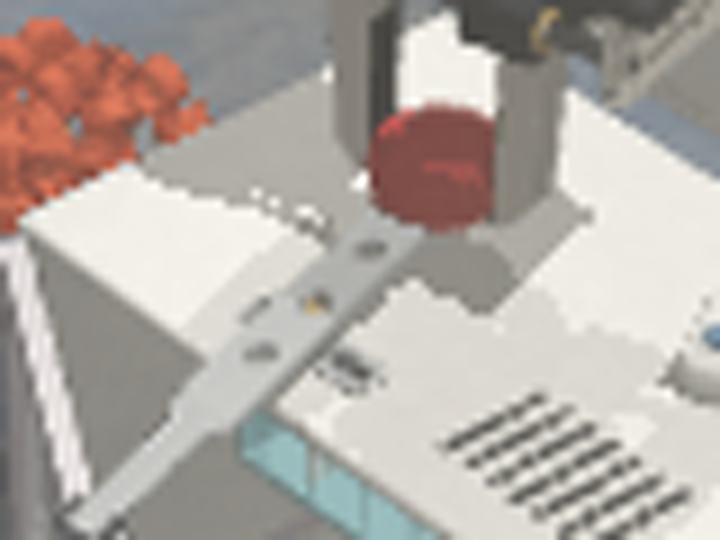

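```bash
python3 -c "
from st import *
c=pickle.load(open('s5.pkl','rb'))
k=lambda x,y:(x/9+280-.4,y/9+150-.4)
b=np.array([pt(c,*k(*q)) for q in((345,273),(289,326),(130,475),(150,457))]);print(b.round(4))
for zm in ((b[0,2]+b[1,2])/2,.19+.005):
  h=pt(c,*k(317,299),z=zm);print('hole',h)
p=pt(c,314.4,183.6,z=.1875);print('peg',p)
d=p-h;a=np.radians(-76.2);print('need lateral(tool x) mm',1e3*(d[0]*np.cos(a)+d[1]*np.sin(a)),'radial(tool z)',1e3*(-d[0]*np.sin(a)+d[1]*np.cos(a)))
f=c['frame'].astype(int);s=f[150:210,280:360];m=(s[...,0]-s[...,2]>60)&(s[...,1]-s[...,2]>25);print(np.argwhere(m)[:, ::-1]*9+4)
"
```

```text
[[ 0.5625 -0.0151  0.1932]
 [ 0.5314 -0.0227  0.1912]
 [ 0.4528 -0.0363  0.1793]
 [ 0.4611 -0.0361  0.1821]]
hole [ 0.54699126 -0.01872576  0.19222533]
hole [ 0.54450657 -0.02149399  0.195     ]
peg [ 0.54774413 -0.01605231  0.1875    ]
need lateral(tool x) mm -4.5123345296946615 radial(tool z) 4.442124037533318
[[ 31  31]
 [ 40  31]
 [  4  49]
 [ 13  49]
 [ 22  49]
 [157  67]
 [166  67]
 [ 49  76]
 [ 58  76]
 [166  76]
 [175  76]
 [112  85]
 [ 13  94]
 [121  94]
 [103 103]
 [112 103]
 [121 103]
 [148 103]
 [ 40 112]
 [ 49 112]
 [112 112]
 [121 112]
 [ 13 121]
 [ 40 121]
 [ 49 121]
 [  4 130]
 [ 13 130]
 [ 67 130]
 [  4 139]
 [ 13 139]
 [ 22 139]
 [ 49 139]
 [ 58 139]
 [ 67 148]
 [ 49 184]
 [ 49 193]
 [  4 202]
 [ 22 202]]
```

```bash

python3 -m creep '[[[0.7,0,-0.15,0,0,0,0],[0.7,-0.25,0,0.07,0,0,0],[0.7,-0.2,0,0.07,0,0,0],[0.7,0,0,0,0,0,0],[0.7,0,0.08,0,0,0,0],[0.7,0,0.1,0,0,0,0],[0.7,0,0.12,0,0,0,0],[0.7,0,0.12,0,0,0,0]]]'
python3 -c "
from st import *
go(.6201,.0015,.2)"
```

```text
t: 13.3
tool_pos: [0.6191, 0.0008, 0.2069]
orientation: [-1.3, 1.031, -1.023]
force: [-3.1, -0.8, 10.0]
opening: 0.0479
t 13.3 tcp [0.6191 0.0008 0.2069] yaw -76.1 down [ 0.005  0.014 -1.   ] F [-3.1 -0.8 10. ] T [-0.25  1.01  0.24] op 0.0479
shift cm [-0.03  0.69  0.1 ] wy None
level fix deg [-0.44 -0.   -0.7 ]
```

```bash

python3 -m creep '[[[0.7,0,-0.1,0,0,0,0],[0.7,-0.05,0.03,0.15,0,0,0],[0.7,0,0.06,0.15,0,0,0],[0.7,0,0.08,0.1,0,0,0],[0.7,0,0.1,0.1,0,0,0],[0.7,0,0.1,0,0,0,0],[0.7,0,0.1,0,0,0,0],[0.7,0,0.1,0,0,0,0]]]'
python3 -c "
from st import *
go(.6201,.0015,.2)"
```

```text
t: 14.1
tool_pos: [0.6217, 0.0023, 0.2012]
orientation: [-1.305, 1.035, -1.019]
force: [-2.0, -0.7, 3.6]
opening: 0.048
t 14.1 tcp [0.6217 0.0023 0.2012] yaw -76.1 down [-0.002  0.013 -1.   ] F [-2.  -0.7  3.6] T [-0.36  0.51  0.46] op 0.048
shift cm [ 0.04  0.12 -0.17] wy None
level fix deg [-0.08  0.   -0.73]
```

```bash

python3 -m creep '[[[0.7,0,0.2,0,0,0,0],[0.7,0,0.2,0,0,0,0],[0.7,0,0.2,0,0,0,0],[0.7,0,0.2,0,0,0,0],[0.7,0,0.2,0,0,0,0],[0.7,0,0.2,0,0,0,0],[0.7,0,0.2,0,0,0,0],[0.7,0,0.2,0,0,0,0]]]'
python3 -c "
from st import *
go(.6201,.0015,.188)"
```

```text
t: 14.9
tool_pos: [0.6229, 0.0028, 0.1872]
orientation: [-1.302, 1.033, -1.022]
force: [-8.7, -0.2, 18.1]
opening: 0.0479
t 14.9 tcp [0.6229 0.0028 0.1872] yaw -76.1 down [ 0.002  0.014 -1.   ] F [-8.7 -0.2 18.1] T [-0.08  1.91  0.  ] op 0.0479
shift cm [ 0.06 -0.08 -0.3 ] wy None
level fix deg [-0.3  -0.   -0.72]
```

```bash

python3 -m creep '[[[0.7,0,0.1,-0.1,0,0,0],[0.7,0,0.15,0,0,0,0],[0.7,0,0.15,0,0,0,0],[0.7,0,0,0,0,0,0],[0.4,0,0,0,0,0,0],[0.35,0,0,0,0,0,0],[0.25,0,0,0,0,0,0],[0.25,0,0,0,0,0,0]]]'
python3 -c "
from st import *
go(.6201,.0015,.188)"
```

```text
t: 15.7
tool_pos: [0.6217, 0.0031, 0.1858]
orientation: [-1.3, 1.033, -1.022]
force: [0.1, 0.5, 0.2]
opening: 0.0688
t 15.7 tcp [0.6217 0.0031 0.1858] yaw -76.2 down [ 0.003  0.014 -1.   ] F [0.1 0.5 0.2] T [ 0.01  0.15 -0.04] op 0.0688
shift cm [ 0.11 -0.22 -0.19] wy None
level fix deg [-0.38  0.   -0.76]
```

Released; rise straight up, then look.

```bash

python3 -m creep '[[[0.25,0,-1,0,0,0,0],[0.25,0,-1,0,0,0,0],[0.25,0,-2,0,0,0,0],[0.25,0,-3,0,0,0,0],[0.25,0,-3,0,0,0,0],[0.25,0,-3,0,0,0,0],[0.25,0,-1,0,0,0,0],[0.25,0,0,0,0,0,0]]]'
python3 -c "
from st import *
show()
c=cam('scene','pics/s6.png');pickle.dump(c,open('s6.pkl','wb'))
cv2.imwrite('pics/c6.png',cv2.resize(cv2.imread('pics/s6.png')[140:220,270:370],None,fx=7,fy=7,interpolation=2))"
```

```text
t: 16.5
tool_pos: [0.6208, 0.0011, 0.3351]
orientation: [-1.299, 1.032, -1.023]
force: [-0.9, 0.4, 0.3]
opening: 0.0699
t 16.5 tcp [0.6208 0.0011 0.3351] yaw -76.2 down [ 0.004  0.014 -1.   ] F [-0.9  0.4  0.3] T [-0.02  0.19  0.01] op 0.0699
```

View pics/c6.png

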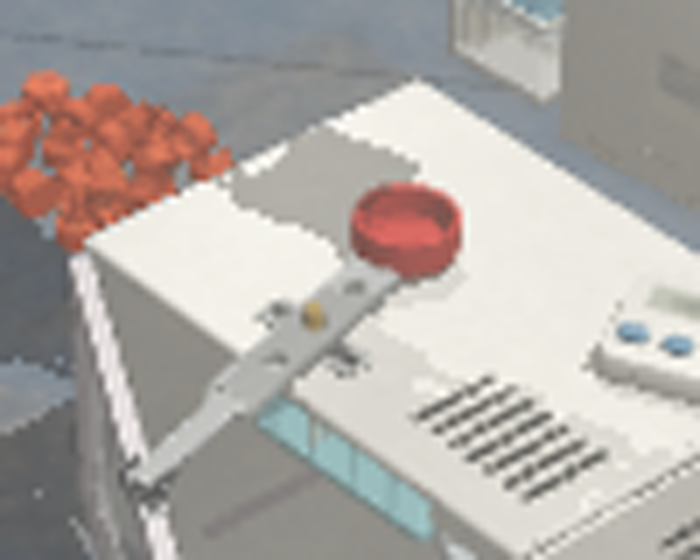

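```bash
python3 -c "
from st import *
c=pickle.load(open('s6.pkl','rb'))
k=lambda x,y:(x/7+270-.4,y/7+140-.4)
for n,q in dict(cup=[(395,235),(405,232),(415,238)],bar3=[(335,302),(332,298)],bar1=[(294,340),(270,358)],low=[(235,390),(205,418),(180,445)],roof=[(480,300),(300,190),(450,200),(200,240)]).items():
  P=np.array([pt(c,*k(*a)) for a in q]);print(n,P.round(4).tolist())
"
```

```text
cup [[0.6191, 0.0106, 0.1772], [0.623, 0.0084, 0.1782], [0.622, 0.001, 0.1794]]
bar3 [[0.5648, -0.0106, 0.1792], [0.5622, -0.0116, 0.1832]]
bar1 [[0.5349, -0.0182, 0.1783], [0.5252, -0.0139, 0.1712]]
low [[0.4925, -0.0297, 0.1803], [0.4744, -0.0318, 0.1764], [0.4533, -0.0411, 0.1791]]
roof [[0.6209, -0.0416, 0.1701], [0.6191, 0.0733, 0.1681], [0.6405, -0.0011, 0.1921], [0.5607, 0.0736, 0.168]]
```

```bash
python3 -c "
from st import *
show();robot.close_job()"
```

```text
t 16.55 tcp [0.6207 0.0011 0.3344] yaw -76.2 down [ 0.004  0.015 -1.   ] F [0.8 0.7 0.2] T [ 0.03  0.17 -0.  ] op 0.0694
the job is handed in; nothing more can be done
```

The door is vented at the middle setting, with the brass peg through the middle hole of the stay, and the job was handed in at about 16.6 s. I gripped the finger cup from outside and carried it to the peg, raised so the stay cleared the peg. I felt the hole onto the peg, pushed the stay down until it stopped at about 18 N, let go and backed straight up.

**Last checks:**
- **Peg and hole:** the last picture shows the peg standing through the middle hole.
- **Level:** depth readings put the cup floor at 177 to 179 mm (177 is home) and most of the bar top at 176 to 180 mm. Two bar readings fell outside that, at 171 and 183 mm. The tilt comes out below 0.01 rad, against a limit of 0.03.
- **Joint angles:** I did not work out the door and swing angles separately. They follow from the peg being in the middle hole.
- **Loose items:** I planned no contact with the timer, tip box or tube rack. I did not measure their positions at the end.
- **Clearance:** the gripper ended about 15 cm above the stay, touching nothing.

**What disagreed:** the two cameras placed the cabinet about 7 mm apart, more than the stated 2 mm. The first three tries at lowering the stay stood on the peg beside the hole. A closer look through the hole gave the correction that worked.

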